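# Wedge the carving clamp tight

## Task

Clamp the carving blank in its jig: take the loose wooden wedge, lay it flat on the jig's metal runway with its thin end under the heel of the clamp bar, and push it lengthways straight under until it jams hand-tight (a push of about 15 newtons, not over 20) and the bar's far end bears firmly on the blank. Do not force it so hard that the blank is bruised, leave the blank and the other things on the bench where they lie, and let go of the wedge so that it stays jammed.

Things in the scene. Friction and masses are not known exactly. Their poses are not given: they have to be found in the camera images.
- jig: Fixed jig: plywood board 440 x 130 x 18 mm on the table. Origin on the table under the heel, on the board's midline; x runs along the board from its free end (-170 mm), where the wedge goes in, towards the blank (+270 mm); z up. A 36 mm wide metal runway on the midline, top 20 mm above the table, bare from x = -165 to -10 mm. Steel cheeks 38 mm apart, 70 mm high, hold the bar's pivot at x = 80 mm.
- bar: Steel clamp bar, 165 x 30 x 12 mm along the jig's x; origin at its pivot, 56 mm above the table; toe screw reaches 116 mm. Idle, the heel hangs down and the rubber-footed toe screw, 70 mm past the pivot, clears the blank by 1 to 7 mm, unknown. Raising the heel lowers the toe 7/8 as much. Lifting the idle heel takes 1 to 2 N; once the toe meets the blank it stiffens sharply.
- heel (a point): Lowest point of the bar's round, polished heel nose (radius 9 mm), 80 mm before the pivot, on the jig's midline; idle, 14 mm above the runway. The wedge touches it with its thin end about 57 mm past it and jams 7 to 50 mm further on. A lengthways push of 12 to 18 N is tight; from there it stiffens by some 2 to 4 N per mm; over 22 N may bruise the blank.
- wedge: Loose wooden wedge, 160 x 26 mm, 30 mm high at the thick end, 5 mm at the thin end, one even slope, about 55 g. Origin at centre of flat underside; x points to the thin end (+80 mm; thick end -80 mm), z up. Starts flat on the table left or right of the jig. Best held near the thick end, of which 40 mm or more stay out before the heel when jammed; friction keeps it there.
- thin_end (a point): Middle of the wedge's thin end, on the underside.
- blank: Loose light wooden carving blank, 124 x 104 x 25 mm, lying on the jig's board under the toe against the end fence. Origin at the centre of its underside. It is to stay where it is.
- strip: Loose straight packing strip of the same wood as the wedge, 110 x 34 x 20 mm, shorter and wider than the wedge and the same height all along; not needed. Origin at the centre of the underside, x along it. It starts on the other side of the jig from the wedge.
- gouge_a: Carving gouge with a wooden handle lying on the table at the left, about 235 mm long; not needed. Origin on the table under the front end of the handle.
- gouge_b: A second such gouge lying beside it, about 225 mm long; not needed.
- rosette: Carved wooden rosette, a disc of 68 mm across and about 22 mm high, lying to the right of the blank; not needed. Origin at the centre of its underside.
Mind the look-alikes: they are no part of the job. Leave any turquoise look-alike of the wedge alone.

How it is judged:
On the way, in this order (a step that is already met when the one before it is completed fails the run):
1. the wedge lies flat on the jig with its thin end under the heel, lengthways, before the toe bears on the blank (x of thin_end in the frame of jig above 0.003 m and y of thin_end in the frame of jig between -0.015 and 0.015 m and angle between the x axis of wedge and the x axis of jig, either way round below 0.2 rad and z of thin_end in the frame of jig below 0.028 m and contact force between bar and blank below 0.5 N), for 0.1 s.
2. the wedge is pushed on until it lifts the heel and the toe bears firmly on the blank (contact force between bar and blank above 4 N and contact force between wedge and bar above 3 N), for 0.2 s.
At the end, for the whole second after the job is handed in: The wedge is let go and at rest, flat on the jig's runway (tilt under 3 degrees), within 20 mm of the jig's midline and 11 degrees of its direction, jammed under the heel: it presses on the bar with over 3 N and the bar's toe bears on the blank with over 4 N. The blank is within 8 mm of its start (all of step 2 and x of thin_end in the frame of jig above 0.05 m and angle between the x axis of wedge and the x axis of jig, either way round below 0.2 rad and y of wedge in the frame of jig between -0.02 and 0.02 m and angle between wedge's own z axis and vertical below 0.06 rad and z of wedge in the frame of jig below 0.024 m and linear speed of wedge below 0.005 m/s and distance of blank from where it was at the start of the episode below 0.008 m); the robot touches nothing.
It fails at once if the toe bruises the blank (over 20 N) (contact force between bar and blank above 20 N).
It fails at once if the blank is shifted by more than 10 mm (distance of blank from where it was at the start of the episode above 0.01 m).
It fails at once if another thing on the bench is moved by more than 30 mm (distance of any of strip, gouge_a, gouge_b, rosette from where it was at the start of the episode above 0.03 m).
It also fails if it takes over 58 s, if anything falls off the work surface, if the arm or the gripper's body presses on something with over 40 N, if the wrist force passes 120 N, or if a joint passes its speed limit or range.

## Robot

A 6-joint arm with a two-finger parallel gripper is mounted at the origin on the work surface. World frame = base frame: x ahead of the robot, y to its left, z up, the work surface at z = 0. Lengths are in m, angles in rad, forces in N, time in s.
With the tool pointing down it reaches from about 0.3 to 0.85 m from the base axis. Payload 4.2 kg.
Tool frame: the origin (TCP) lies between the finger pads; the fingertips stand bot.nose_length ahead of it and the grasp point (between the pads) lies 2 mm behind it (bot.nose_length is the distance from the TCP to the fingertips, in m); z points along the fingers, y is the line along which they close (so a half turn about z gives the same grasp; the last joint's range is limited). The gripper opens to 91 mm and grips with 3 to 60 N. Pads are 32 mm wide; open, the fingers measure 118 mm over their backs; the gripper's body (76 mm by 178 mm) begins 60 mm behind the grasp point.
Start: joints at [1.137, 0.32, 1.565, -0, 1.257, -0.02], TCP at [0.231, 0.526, 0.231] pointing down, gripper open.
Joint ranges: [-3.11, 3.11], [-0.84, 2.01], [0.21, 2.61], [-1.34, 4.49], [0.05, 2.63], [-2.56, 2.56]. Speed limits (rad/s): [2.57, 2.57, 3.14, 3.14, 3.14, 3.14].

## Interface

Orientations are given as a unit quaternion [w, x, y, z].
In Python, from station import bot gives the robot as it stands.
- The arm moves only by the shell command python3 -m crank 'ROWS' [OPENING]. ROWS is JSON, a list of rows, each an object with "translation": the shift along the world's x, y, z normalised to -1 to 1, where 1 is 25 cm, a list of three; "twist": the turn about the world's z normalised to -1 to 1, where 1 is 0.5 rad. A call has 1 to 10 rows; each row is the pose to reach, as a shift and turn from the pose commanded when the call began; what a row does not reach only later rows make up. A row lasts 1/12 s, in which the tool goes at most 41.7 mm and 7.16 degrees, less where a joint would pass 70% of its speed; a pose out of reach is approached as far as the arm can. A call with a number of a shift or a turn outside -1 to 1 is refused whole. A call with a gripper value outside its range is refused whole. OPENING is the opening, from 0 (shut) to 1 (fully open), set as the call begins (- or left out, the last holds). The fingers move at their own pace and stop on an object; the grip force is fixed at half the most. Time passes only in rows, so rows that repeat a pose let the fingers close. It gives the time, the measured TCP pose, the force, the opening and the grip force at its end, in the units of the state.
- bot.sense(): the state, without advancing time (a new reading comes with each control period).
- bot.camera(name): name is "side" or "top"; returns the picture (480x640x3 uint8, red, green, blue); there is no depth.
- bot.camera_params(name): a dict with "camera_matrix" (3x3 intrinsics, pixels), "origin" and "rotation" of the camera in the world. Camera axes: x right, y down, z forward; pixel columns grow to the right and rows downward; lengths in m; the calibration is good to about 2 mm. A picture is of the moment at which its call begins. camera_params takes no time and is no camera call.
- bot.close_job(): hands the job in; it is judged then, once.
Trained networks look in the newest picture that a camera, given by its name, has taken for a name from the list of things; names that differ only in an ending like _2 or _b are one class to them, and where a whole thing is asked for, a point or a joint stands for the part that bears it (a point fixed in the world has none). Each returns a list of dicts, best first, with "p" (0 to 1); they miss things now and then, are a little off and sometimes report something else, mostly with a low value. They report only what shows in the picture. A call takes as long as a camera call. They do not tell look-alikes from the thing itself.
- bot.spot_in(camera, query): "bbox" ([left, top, right, bottom] in pixels, round what is visible of it).
- bot.cut_out(camera, query): "pixels" (480x640 bool, what is visible of it) and "bbox" ([left, top, right, bottom] in pixels, round what is visible of it).
- bot.tip_of(camera, query): "pixel" ([column, row] in pixels: a listed point, or the origin of a listed thing).
The state is a dict: "t": time; "joint_pos": joint angles; "dq": joint speeds; "effort": joint torques, N m; "tool_pos": TCP position; "ee_rot": TCP orientation; "wrist_force": force on the tool from outside, world axes, zero at the start; "moment": the same for the moment, N m; "width": finger opening in m; "grip_force": force on a finger pad.
Only numpy, scipy, OpenCV 4.12 (cv2) and the standard library are available. Lean on these libraries where they do the work, as an engineer would, in place of code of your own. Each camera call takes 0.05 s, during which the arm holds its last target. There are 200 camera calls.

## Working session

There is one attempt and no reset: what is moved stays moved. The work goes in short steps, Python scripts to look and compute and a shell command to move; the robot and the scene stay as the last step left them, time stands still between calls to the robot, and variables do not carry over. Pictures are saved under pics/ and viewed, at most 10 in all, crops included, and the job is handed in when it is done.

```bash
ls; mkdir -p pics; cat > h.py <<'E'
import numpy as np, cv2
from station import bot
def ray(cam,px):
    c=bot.camera_params(cam);K=np.array(c["camera_matrix"]);R=np.array(c["rotation"]);o=np.array(c["origin"])
    return o,R@np.linalg.solve(K,[px[0],px[1],1.])
def at_z(cam,px,z):
    o,d=ray(cam,px);return o+d*(z-o[2])/d[2]
def proj(cam,P):
    c=bot.camera_params(cam);K=np.array(c["camera_matrix"]);R=np.array(c["rotation"]);o=np.array(c["origin"])
    q=K@(R.T@(np.array(P)-o));return q[:2]/q[2]
E
python3 - <<'E'
from h import *
for n in("top","side"):
    im=bot.camera(n);cv2.imwrite(f"pics/{n}0.png",im[:,:,::-1])
    c=bot.camera_params(n);print(n,np.round(c["origin"],3),np.round(c["rotation"],2).tolist(),c["camera_matrix"][0][0])
    for q in("wedge","strip","jig","bar"):
        for r in bot.cut_out(n,q)[:3]: print(q,round(r["p"],2),np.round(r["bbox"]))
    for q in("heel","thin_end","wedge","jig","blank"):
        for r in bot.tip_of(n,q)[:3]: print("pt",q,round(r["p"],2),np.round(r["pixel"],1))
s=bot.sense();print(s["t"],s["tool_pos"],s["ee_rot"],s["wrist_force"],s["width"],bot.nose_length)
E
```

```text
pics
top [0.314 0.056 1.105] [0.06, -0.7, 0.71, -0.07] 504.4731706642715
wedge 0.98 [466. 233. 503. 304.]
wedge 0.92 [227. 229. 279. 292.]
wedge 0.89 [223. 316. 255. 395.]
strip 0.68 [454. 168. 498. 205.]
jig 0.75 [228. 122. 426. 272.]
bar 0.76 [276. 158. 352. 210.]
pt heel 0.92 [342.2 203.5]
pt thin_end 0.93 [217.1 133.2]
pt thin_end 0.93 [471.4 231.4]
pt thin_end 0.9 [475.5 320.2]
pt wedge 0.94 [239.  355.2]
pt wedge 0.89 [482.3 263.4]
pt wedge 0.76 [181.8 124.1]
pt jig 0.77 [346.3 210.4]
pt blank 0.95 [274.  163.7]
side [-0.231 -0.674  0.78 ] [-0.43, 0.82, -0.34, 0.19] 611.66241506449
wedge 0.81 [285. 154. 326. 190.]
wedge 0.76 [304. 402. 388. 472.]
wedge 0.63 [217. 237. 287. 256.]
strip 0.9 [458. 308. 525. 331.]
jig 0.95 [307. 188. 410. 324.]
bar 0.83 [334. 188. 368. 258.]
bar 0.42 [460. 308. 525. 336.]
pt heel 0.96 [358.6 252.5]
pt thin_end 0.98 [142.1 305.5]
pt thin_end 0.95 [383.7 406.6]
pt thin_end 0.71 [287.4 246.2]
pt wedge 0.92 [432.6 374.3]
pt wedge 0.84 [166.6 283.5]
pt wedge 0.82 [252.5 246.1]
pt jig 0.74 [359.  269.5]
pt blank 0.68 [337.3 212.8]
1.0 [0.2311763  0.52647144 0.23098555] [-7.69386861e-06  2.05413742e-01  9.78675224e-01  3.64972075e-05] [-0.66940434  0.68781275 -0.02853675] 0.09150213996153268 0.017
```

View pics/top0.png

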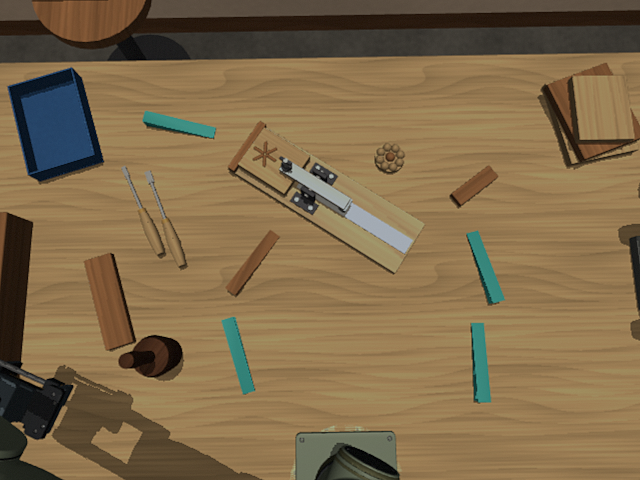

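View pics/side0.png

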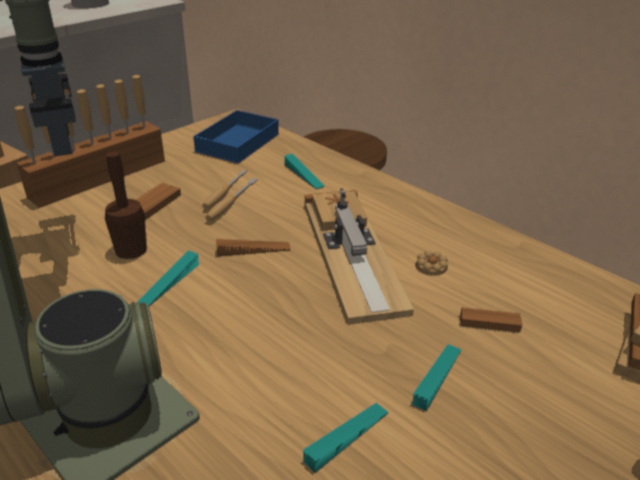

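The brown piece at top (253,263) / side (252,246) fits the wedge: it is wood, long and narrow. The other brown piece at top (474,186) / side (491,319) is shorter and is the strip. The turquoise pieces at top (180,125), (485,267), (238,355) and (481,362) are look-alikes. The rotation is a quaternion, so I'll fix the helper, then measure and view a crop.

```bash
sed -i 's/R=np.array(c\["rotation"\])/R=Rotation.from_quat(c["rotation"],scalar_first=True).as_matrix()/; 1a from scipy.spatial.transform import Rotation' h.py
python3 - <<'E'
from h import *
t=cv2.imread("pics/top0.png");s=cv2.imread("pics/side0.png")
a=cv2.resize(t[215:315,210:310],(400,400),interpolation=cv2.INTER_CUBIC);b=cv2.resize(s[210:280,200:300],(400,280),interpolation=cv2.INTER_CUBIC)
v=np.zeros((400,800,3),np.uint8);v[:,:400]=a;v[:280,400:]=b;cv2.imwrite("pics/crop1.png",v)
print("tcp proj",proj("top",[0.231,.526,.231]))
bot.camera("top");bot.camera("side")
def rect(cam,q,near):
    for r in bot.cut_out(cam,q):
        m=r["pixels"];ys,xs=np.nonzero(m);c=np.array([xs.mean(),ys.mean()])
        if np.hypot(*(c-near))<25: return m,r["p"]
for q,n in(("wedge",(253,263)),("strip",(474,186)),("bar",(315,185)),("jig",(325,195))):
    r=rect("top",q,n)
    if r is None: print(q,"none");continue
    pts=np.argwhere(r[0])[:,::-1].astype(np.float32);box=cv2.boxPoints(cv2.minAreaRect(pts))
    print(q,r[1],[np.round(at_z("top",p,.018)[:2],3).tolist() for p in box])
print("jig corners z18",[np.round(at_z("top",p,.018)[:2],3).tolist() for p in((424,226),(396,273))])
print("runway end z20",[np.round(at_z("top",p,.02)[:2],3).tolist() for p in((414,236),(402,252),(350,210),(354,200))])
print("heel",at_z("top",(342.2,203.5),.034),"side",at_z("side",(358.6,252.5),.034),"jig org",at_z("top",(346.3,210.4),0),at_z("side",(359,269.5),0))
print("blank",at_z("top",(274,163.7),.018),at_z("side",(337.3,212.8),.018))
print("wedge side thin",at_z("side",(287.4,246.2),0),"org",at_z("side",(252.5,246.1),0))
E
```

```text
tcp proj [ 34.69597559 383.50092698]
wedge 0.9 [[0.403, 0.252], [0.53, 0.154], [0.509, 0.128], [0.382, 0.226]]
strip 0.93 [[0.6, -0.246], [0.671, -0.338], [0.641, -0.359], [0.571, -0.267]]
bar 0.85 [[0.668, 0.142], [0.7, 0.122], [0.593, -0.033], [0.562, -0.012]]
jig 0.97 [[0.666, 0.255], [0.788, 0.183], [0.536, -0.192], [0.423, -0.116]]
jig corners z18 [[0.531, -0.187], [0.428, -0.121]]
runway end z20 [[0.508, -0.164], [0.474, -0.136], [0.569, -0.026], [0.592, -0.035]]
heel [ 0.58067388 -0.00785849  0.034     ] side [ 0.58041178 -0.0073299   0.034     ] jig org [ 0.57301202 -0.01868107  0.        ] [ 0.57161076 -0.01854475  0.        ]
blank [0.67937159 0.14221963 0.018     ] [0.68279845 0.14927842 0.018     ]
wedge side thin [0.52187919 0.14972593 0.        ] org [0.46665515 0.20403375 0.        ]
```

View pics/crop1.png

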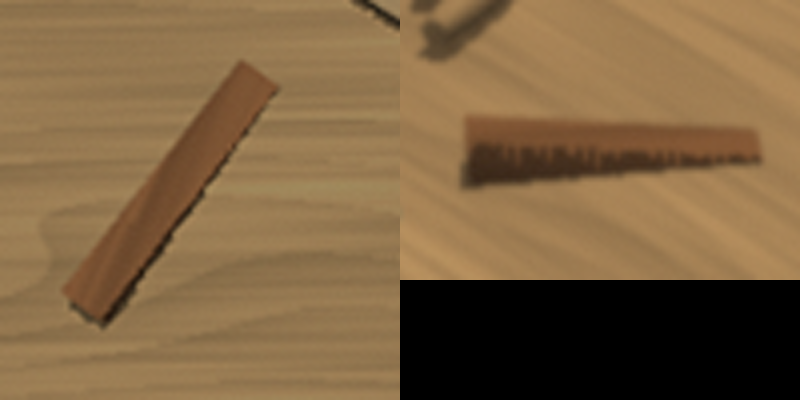

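The crop shows the brown piece tapering in the side view from the thick left end (465,150) to the thin right end (760,150). So it is the wedge, and its thin end points to top (275,234). Next I'll fit the wedge and runway outlines more precisely.

```bash
python3 - <<'E'
from h import *
t=cv2.imread("pics/top0.png");hsv=cv2.cvtColor(t,cv2.COLOR_BGR2HSV)
m=((hsv[...,1]<50)&(hsv[...,2]>170)).astype(np.uint8);m[:, :352]=0;m[:,430:]=0;m[:190]=0;m[270:]=0
n,l,st,_=cv2.connectedComponentsWithStats(m);k=1+np.argmax(st[1:,4]);p=np.argwhere(l==k)[:,::-1].astype(np.float32)
W=np.array([at_z("top",q,.02)[:2] for q in p]).astype(np.float32)
r=cv2.minAreaRect(W);print("runway",len(p),np.round(cv2.boxPoints(r),4).tolist(),r)
b,g,rr=[t[...,i].astype(int) for i in range(3)]
c=np.array([(270,230.5),(279.5,237)]);print("thin",[np.round(at_z("top",q,.005)[:2],4).tolist() for q in c])
c=np.array([(226,287.5),(235.5,295)]);print("thick",[np.round(at_z("top",q,.03)[:2],4).tolist() for q in c])
E
```

```text
runway 1004 [[0.47189998626708984, -0.14000000059604645], [0.5001999735832214, -0.15880000591278076], [0.5852000117301941, -0.03060000017285347], [0.5568000078201294, -0.011800000444054604]] ((0.5285429358482361, -0.0852801576256752), (0.1537541002035141, 0.03398997336626053), 56.47040557861328)
thin [[0.5289, 0.1524], [0.5139, 0.1314]]
thick [[0.4021, 0.2439], [0.3859, 0.2235]]
```

```bash
python3 -m crank '[{"translation":[0.73,0,0],"twist":-0.45},{"translation":[0.73,0,0],"twist":-0.45},{"translation":[0.73,0,0],"twist":-0.45},{"translation":[0.73,0,0],"twist":-0.45},{"translation":[0.73,-1,0],"twist":-0.45},{"translation":[0.73,-1,0],"twist":-0.45},{"translation":[0.73,-1,0],"twist":-0.45},{"translation":[0.73,-1,0],"twist":-0.45},{"translation":[0.73,-1,0],"twist":-0.45},{"translation":[0.73,-1,0],"twist":-0.45}]' 1
python3 -m crank '[{"translation":[0,-0.22,-0.3],"twist":0},{"translation":[0,-0.22,-0.5],"twist":0},{"translation":[0,-0.22,-0.6],"twist":0},{"translation":[0,-0.22,-0.6],"twist":0},{"translation":[0,-0.22,-0.6],"twist":0},{"translation":[0,-0.22,-0.6],"twist":0}]'
```

```text
t: 2.13
tool_pos: [0.4135, 0.2751, 0.2309]
ee_rot: [0.0, 0.314, 0.949, 0.0]
wrist_force: [1.9, 0.2, 0.5]
width: 0.091
grip_force: 0.0
t: 2.63
tool_pos: [0.413, 0.2215, 0.0804]
ee_rot: [-0.001, 0.314, 0.949, -0.001]
wrist_force: [0.6, 0.9, 0.1]
width: 0.0911
grip_force: 0.0
```

```bash
python3 -m crank '[{"translation":[0,0,-0.12],"twist":0},{"translation":[0,0,-0.235],"twist":0},{"translation":[0,0,-0.235],"twist":0},{"translation":[0,0,-0.235],"twist":0}]'
python3 -m crank '[{"translation":[0,0,0],"twist":0},{"translation":[0,0,0],"twist":0},{"translation":[0,0,0],"twist":0},{"translation":[0,0,0],"twist":0},{"translation":[0,0,0],"twist":0},{"translation":[0,0,0],"twist":0},{"translation":[0,0,0],"twist":0},{"translation":[0,0,0],"twist":0}]' 0
python3 -m crank '[{"translation":[0,0,0.16],"twist":0},{"translation":[0,0,0.3],"twist":0},{"translation":[0,0,0.5],"twist":0},{"translation":[0,0,0.5],"twist":0},{"translation":[0,0,0.5],"twist":0}]'
python3 - <<'E'
from h import *
im=bot.camera("side");cv2.imwrite("pics/side1.png",im[100:340,150:450,::-1].repeat(2,0).repeat(2,1))
print(bot.sense()["joint_pos"])
E
```

```text
t: 2.97
tool_pos: [0.4147, 0.2231, 0.0236]
ee_rot: [0.0, 0.314, 0.95, 0.001]
wrist_force: [-0.7, 0.2, 1.2]
width: 0.0908
grip_force: 0.0
t: 3.63
tool_pos: [0.4136, 0.2219, 0.0223]
ee_rot: [-0.0, 0.314, 0.949, 0.0]
wrist_force: [-0.2, 0.5, -0.3]
width: 0.0412
grip_force: 0.0
t: 4.05
tool_pos: [0.4156, 0.223, 0.1503]
ee_rot: [0.003, 0.314, 0.949, 0.003]
wrist_force: [0.7, 0.2, -0.5]
width: 0.0078
grip_force: 0.0
[ 4.67949048e-01  2.28793738e-01  1.92312755e+00  5.80681218e-05
  9.86953560e-01 -4.64066655e-01]
```

View pics/side1.png

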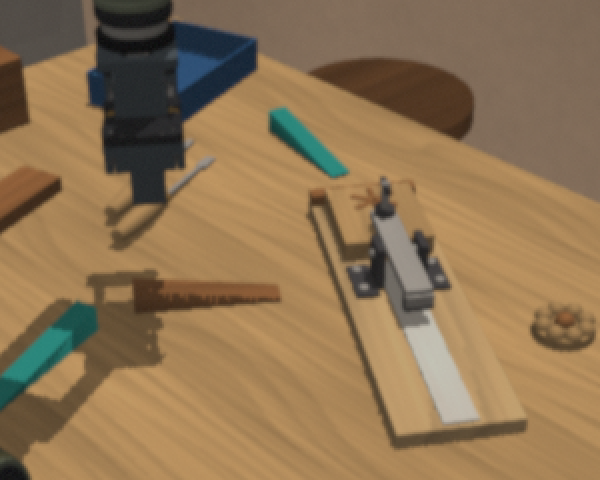

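The lift came before the slow fingers had closed. The picture shows the wedge unmoved at side (252,246). I'll reopen, descend and wait longer before lifting.

```bash
python3 -m crank '[{"translation":[0,0,0],"twist":0},{"translation":[0,0,0],"twist":0},{"translation":[0,0,0],"twist":0},{"translation":[0,0,0],"twist":0},{"translation":[0,0,0],"twist":0},{"translation":[0,0,-0.1],"twist":0},{"translation":[0,0,-0.25],"twist":0},{"translation":[0,0,-0.4],"twist":0},{"translation":[0,0,-0.5],"twist":0},{"translation":[0,0,-0.5],"twist":0}]' 0.65
python3 -m crank '[{"translation":[0,0,-0.005],"twist":0},{"translation":[0,0,-0.005],"twist":0},{"translation":[0,0,-0.005],"twist":0},{"translation":[0,0,-0.005],"twist":0},{"translation":[0,0,-0.005],"twist":0},{"translation":[0,0,-0.005],"twist":0},{"translation":[0,0,-0.005],"twist":0},{"translation":[0,0,-0.005],"twist":0},{"translation":[0,0,-0.005],"twist":0},{"translation":[0,0,-0.005],"twist":0}]' 0
```

```text
t: 4.93
tool_pos: [0.4126, 0.2214, 0.0192]
ee_rot: [-0.002, 0.314, 0.949, -0.002]
wrist_force: [-0.3, 0.4, -0.3]
width: 0.0589
grip_force: 0.0
t: 5.77
tool_pos: [0.414, 0.2222, 0.0215]
ee_rot: [0.0, 0.314, 0.949, 0.0]
wrist_force: [-0.5, 0.7, 6.8]
width: 0.026
grip_force: 30.0
```

```bash
python3 -m crank '[{"translation":[0,0,0.15],"twist":0},{"translation":[0,0,0.3],"twist":0},{"translation":[0,0,0.45],"twist":0},{"translation":[0,0,0.6],"twist":0},{"translation":[0,0,0.72],"twist":0},{"translation":[0.1,-0.15,0.72],"twist":0.2},{"translation":[0.2,-0.3,0.72],"twist":0.4},{"translation":[0.3,-0.45,0.72],"twist":0.6},{"translation":[0.3,-0.6,0.72],"twist":0.8},{"translation":[0.3,-0.75,0.72],"twist":1}]'
python3 -m crank '[{"translation":[0,-0.15,0],"twist":0.2},{"translation":[0,-0.3,0],"twist":0.4},{"translation":[0,-0.45,0],"twist":0.6},{"translation":[0,-0.55,0],"twist":0.8},{"translation":[0,-0.66,0],"twist":1},{"translation":[0,-0.66,0],"twist":1},{"translation":[0,-0.66,0],"twist":1}]'
python3 -m crank '[{"translation":[0,0,0],"twist":0.2},{"translation":[0,0,0],"twist":0.4},{"translation":[0,0,0],"twist":0.58},{"translation":[0,0,0],"twist":0.58},{"translation":[0,0,0],"twist":0.58},{"translation":[0,0,0],"twist":0.58}]'
python3 - <<'E'
from h import *
im=bot.camera("side");cv2.imwrite("pics/side2.png",im[100:340,150:450,::-1].repeat(2,0).repeat(2,1))
s=bot.sense();print(np.round(s["joint_pos"],3),s["tool_pos"])
E
```

```text
t: 6.6
tool_pos: [0.4898, 0.0352, 0.2006]
ee_rot: [0.0, 0.067, 0.998, -0.0]
wrist_force: [0.5, -0.0, -1.1]
width: 0.0257
grip_force: 30.0
t: 7.18
tool_pos: [0.4881, -0.129, 0.2004]
ee_rot: [-0.001, -0.177, 0.984, 0.0]
wrist_force: [-0.4, 1.1, -0.9]
width: 0.026
grip_force: 30.0
t: 7.68
tool_pos: [0.4885, -0.1273, 0.2009]
ee_rot: [-0.0, -0.319, 0.948, 0.0]
wrist_force: [0.0, -0.1, -1.4]
width: 0.0259
grip_force: 30.0
[-0.278  0.232  1.768  0.     1.142 -2.498] [ 0.48858869 -0.12743351  0.20091968]
```

View pics/side2.png

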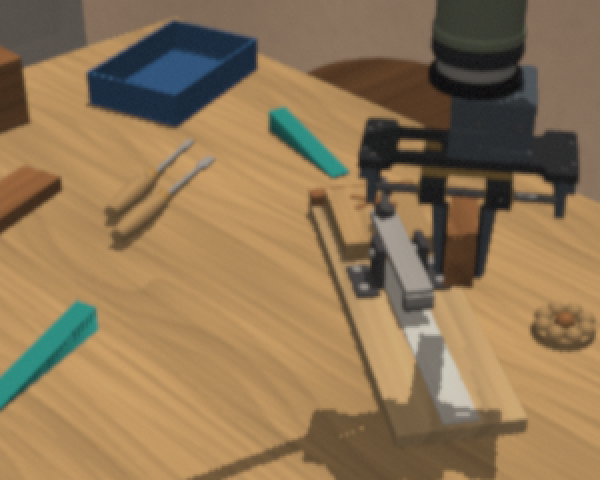

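```bash
python3 -m crank '[{"translation":[0,0,-0.15],"twist":0},{"translation":[0,0,-0.3],"twist":0},{"translation":[0,0,-0.42],"twist":0},{"translation":[0,0,-0.52],"twist":0},{"translation":[0,0,-0.58],"twist":0},{"translation":[0,0,-0.61],"twist":0},{"translation":[0,0,-0.63],"twist":0},{"translation":[0,0,-0.635],"twist":0},{"translation":[0,0,-0.635],"twist":0}]'
python3 -m crank '[{"translation":[0,0,0],"twist":0},{"translation":[0,0,0],"twist":0},{"translation":[0,0,0],"twist":0},{"translation":[0,0,0],"twist":0},{"translation":[0,0,0],"twist":0},{"translation":[0,0,0.05],"twist":0},{"translation":[0,0,0.15],"twist":0},{"translation":[0,0,0.3],"twist":0},{"translation":[0,0,0.4],"twist":0},{"translation":[0,0,0.4],"twist":0}]' 0.8
```

```text
t: 8.48
tool_pos: [0.4893, -0.1282, 0.0428]
ee_rot: [0.001, -0.319, 0.948, -0.0]
wrist_force: [0.5, 0.9, -0.1]
width: 0.0259
grip_force: 30.0
t: 9.32
tool_pos: [0.492, -0.129, 0.1476]
ee_rot: [0.005, -0.319, 0.948, -0.003]
wrist_force: [1.1, -0.3, -0.7]
width: 0.0732
grip_force: 0.0
```

```bash
python3 -m crank '[{"translation":[0,0,0.1],"twist":-0.2},{"translation":[0,0,0.2],"twist":-0.45},{"translation":[0,0,0.2],"twist":-0.7},{"translation":[0,-0.1,0.2],"twist":-0.95},{"translation":[0,-0.2,0.2],"twist":-1}]'
python3 -m crank '[{"translation":[0,-0.1,0],"twist":-0.25},{"translation":[0,-0.2,0],"twist":-0.5},{"translation":[0,-0.3,0],"twist":-0.75},{"translation":[0,-0.4,0],"twist":-1},{"translation":[0,-0.5,0],"twist":-1}]'
python3 -m crank '[{"translation":[0,-0.1,0],"twist":-0.25},{"translation":[0,-0.1,0],"twist":-0.5},{"translation":[0,-0.1,0],"twist":-0.75},{"translation":[0,-0.1,0],"twist":-1},{"translation":[0,-0.1,0],"twist":-1}]'
python3 - <<'E'
from h import *
im=bot.camera("top");cv2.imwrite("pics/top1.png",im[:,:,::-1][140:300,320:480].repeat(3,0).repeat(3,1))
s=bot.sense();print(np.round(s["joint_pos"],3),s["tool_pos"],s["ee_rot"])
for r in bot.cut_out("top","wedge"):
    m=r["pixels"].astype(np.uint8);pts=np.argwhere(m)[:,::-1].astype(np.float32);rc=cv2.minAreaRect(pts)
    if 330<rc[0][0]<430 and 150<rc[0][1]<290: print(r["p"],[np.round(at_z("top",p,.036)[:2],3).tolist() for p in cv2.boxPoints(rc)])
for r in bot.tip_of("top","thin_end")[:6]: print(r["p"],r["pixel"],at_z("top",r["pixel"],.02)[:2])
E
```

```text
t: 9.73
tool_pos: [0.4886, -0.1778, 0.1924]
ee_rot: [0.0, -0.074, 0.997, 0.0]
wrist_force: [-0.3, 0.3, 0.1]
width: 0.073
grip_force: 0.0
t: 10.15
tool_pos: [0.4882, -0.3041, 0.1916]
ee_rot: [-0.0, 0.176, 0.984, 0.0]
wrist_force: [0.4, 0.2, 0.4]
width: 0.073
grip_force: 0.0
t: 10.57
tool_pos: [0.4883, -0.3281, 0.1914]
ee_rot: [-0.001, 0.413, 0.911, 0.0]
wrist_force: [0.8, -0.6, -0.9]
width: 0.073
grip_force: 0.0
[-0.611  0.368  1.595  0.     1.181 -1.335] [ 0.48833336 -0.32803688  0.19156768] [-5.09558199e-04  4.11111513e-01  9.11584911e-01  1.23426114e-04]
0.57 [[0.58, -0.033], [0.602, -0.059], [0.48, -0.156], [0.459, -0.131]]
0.95 [473.9, 321.9] [ 0.32131957 -0.28094975]
0.87 [215.2, 133.0] [0.7538372  0.27556661]
0.8 [471.0, 234.0] [ 0.51075746 -0.28870604]
0.72 [358.0, 197.8] [ 0.59656601 -0.04408449]
0.62 [312.9, 180.6] [0.63783364 0.05530513]
0.57 [250.0, 391.6] [0.1872114  0.19268199]
```

View pics/top1.png

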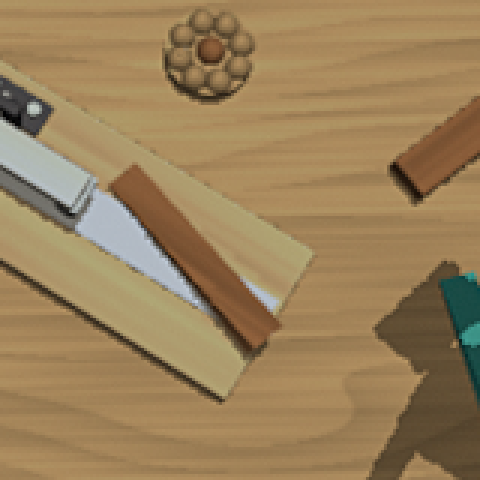

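The wedge lies flat across the runway, thin end at px (361,200) and thick end at px (408,251), clear of the heel. I'll regrip it with the hand turned half round.

```bash
python3 -m crank '[{"translation":[0,0.1,0],"twist":-0.25},{"translation":[0,0.2,0],"twist":-0.5},{"translation":[0,0.3,0],"twist":-0.75},{"translation":[0,0.3,0],"twist":-1},{"translation":[0,0.3,0],"twist":-1}]'
python3 -m crank '[{"translation":[0,0.1,0],"twist":-0.25},{"translation":[0,0.2,0],"twist":-0.5},{"translation":[0,0.3,0],"twist":-0.75},{"translation":[-0.02,0.4,0],"twist":-1},{"translation":[-0.02,0.48,0],"twist":-1}]'
python3 -m crank '[{"translation":[0,0,0],"twist":-0.25},{"translation":[0,0,0],"twist":-0.5},{"translation":[0,0,0],"twist":-0.75},{"translation":[0,0,0],"twist":-1},{"translation":[0,0,0],"twist":-1}]'
python3 -m crank '[{"translation":[0,0,0],"twist":-0.2},{"translation":[0,0,-0.1],"twist":-0.29},{"translation":[0,0,-0.2],"twist":-0.29},{"translation":[0,0,-0.3],"twist":-0.29},{"translation":[0,0,-0.3],"twist":-0.29},{"translation":[0,0,-0.3],"twist":-0.29}]'
```

```text
t: 11.13
tool_pos: [0.4887, -0.2518, 0.1924]
ee_rot: [0.0, 0.624, 0.781, 0.0]
wrist_force: [-0.0, 0.6, -0.3]
width: 0.0731
grip_force: 0.0
t: 11.55
tool_pos: [0.483, -0.1321, 0.1922]
ee_rot: [-0.0, 0.798, 0.602, -0.0]
wrist_force: [-0.1, -0.9, -0.2]
width: 0.073
grip_force: 0.0
t: 11.97
tool_pos: [0.4839, -0.1335, 0.1923]
ee_rot: [0.0, 0.922, 0.387, 0.0]
wrist_force: [0.0, -0.1, 0.3]
width: 0.073
grip_force: 0.0
t: 12.47
tool_pos: [0.4831, -0.1332, 0.1166]
ee_rot: [-0.001, 0.948, 0.32, -0.001]
wrist_force: [0.4, -0.1, -0.1]
width: 0.0726
grip_force: 0.0
```

```bash
python3 -m crank '[{"translation":[0,0,-0.1],"twist":0},{"translation":[0,0,-0.2],"twist":0},{"translation":[0,0,-0.27],"twist":0},{"translation":[0,0,-0.295],"twist":0},{"translation":[0,0,-0.295],"twist":0}]'
python3 -m crank '[{"translation":[0,0,0],"twist":0},{"translation":[0,0,0],"twist":0},{"translation":[0,0,0],"twist":0},{"translation":[0,0,0],"twist":0},{"translation":[0,0,0],"twist":0},{"translation":[0,0,0],"twist":0},{"translation":[0,0,0],"twist":0},{"translation":[0,0,0],"twist":0},{"translation":[0,0,0],"twist":0},{"translation":[0,0,0],"twist":0}]' 0
```

```text
t: 12.88
tool_pos: [0.4839, -0.1333, 0.0436]
ee_rot: [-0.0, 0.948, 0.319, -0.0]
wrist_force: [0.2, 0.1, 0.1]
width: 0.073
grip_force: 0.0
t: 13.72
tool_pos: [0.4837, -0.1331, 0.0436]
ee_rot: [0.0, 0.948, 0.318, 0.0]
wrist_force: [0.4, 0.7, 2.5]
width: 0.0258
grip_force: 30.0
```

```bash
python3 -m crank '[{"translation":[0,0,0.016],"twist":0},{"translation":[0.012,-0.024,0.016],"twist":0.2},{"translation":[0.024,-0.048,0.016],"twist":0.45},{"translation":[0.024,-0.048,0.016],"twist":0.675},{"translation":[0.024,-0.048,0.016],"twist":0.675},{"translation":[0.024,-0.048,0.008],"twist":0.675},{"translation":[0.024,-0.048,0],"twist":0.675},{"translation":[0.024,-0.048,0],"twist":0.675}]'
python3 - <<'E'
from h import *
im=bot.camera("top");a=im[:,:,::-1][140:280,310:450].repeat(4,0).repeat(4,1)[:, :400]
b=bot.camera("side")[:,:,::-1][200:340,310:410].repeat(4,0).repeat(4,1)
cv2.imwrite("pics/both2.png",np.hstack([a,b]))
E
```

```text
t: 14.38
tool_pos: [0.4896, -0.145, 0.0436]
ee_rot: [0.0, 0.882, 0.472, 0.0]
wrist_force: [-0.8, 0.9, 2.6]
width: 0.0258
grip_force: 30.0
```

View pics/both2.png

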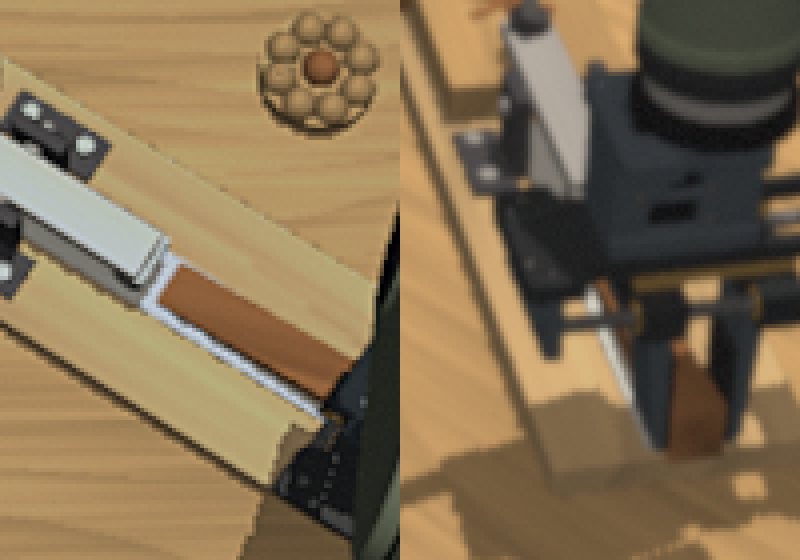

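The thin end sits at about px (353,210), lengthways on the runway just before the heel, roughly 1 mm off the midline. Now I'll push along the jig axis, watching the force.

```bash
python3 -m crank '[{"translation":[0.016,0.024,0],"twist":0},{"translation":[0.032,0.048,0],"twist":0},{"translation":[0.048,0.072,0],"twist":0},{"translation":[0.064,0.096,0],"twist":0},{"translation":[0.080,0.12,0],"twist":0},{"translation":[0.096,0.144,0],"twist":0},{"translation":[0.112,0.168,0],"twist":0},{"translation":[0.128,0.192,0],"twist":0},{"translation":[0.144,0.216,0],"twist":0},{"translation":[0.159,0.24,0],"twist":0}]'
python3 - <<'E'
from h import *
im=bot.camera("top");cv2.imwrite("pics/top3.png",im[:,:,::-1][120:260,260:440].repeat(4,0).repeat(4,1))
s=bot.sense();F=np.array(s["wrist_force"]);print("axial",F[:2]@[.552,.834],"lat",F[:2]@[-.834,.552],F[2],s["moment"],s["tool_pos"])
E
```

```text
t: 15.32
tool_pos: [0.5298, -0.0845, 0.0435]
ee_rot: [0.0, 0.881, 0.473, 0.0]
wrist_force: [-0.8, -1.6, 4.4]
width: 0.0257
grip_force: 30.0
axial 2.158618205431635 lat 1.0380985479589968 4.888935912807322 [2.62950139e-01 1.28323825e-01 1.58116397e-04] [ 0.53064233 -0.08357616  0.04359618]
```

View pics/top3.png

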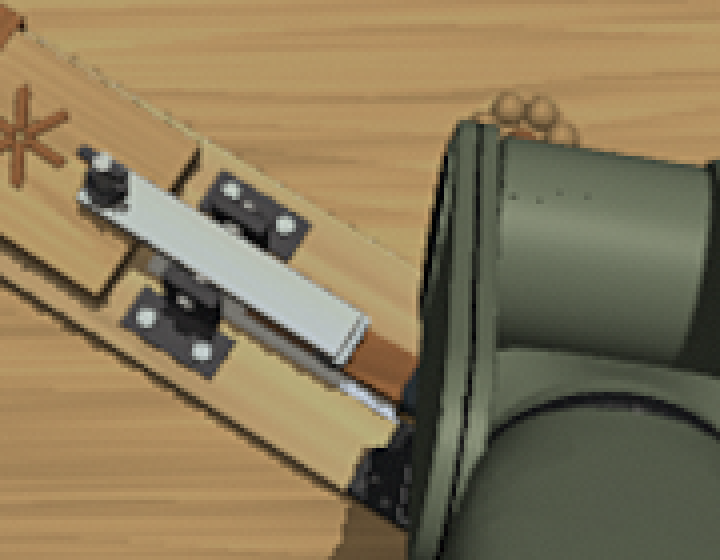

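```bash
cat > ok.py <<'E'
import sys
from h import *
s=bot.sense();F=np.array(s["wrist_force"]);p=np.array(s["tool_pos"])-[.4896,-.145,.0436]
a=-(F[:2]@[.552,.834]);print("t",s["t"],"push",round(a,2),"lat",round(F[:2]@[-.834,.552],2),"fz",round(F[2],2),"adv mm",np.round(1e3*(p[:2]@[.552,.834]),1),"z",round(s["tool_pos"][2],4))
sys.exit(0 if a<6 else 1)
E
python3 -m crank '[{"translation":[0.004,0.0067,0],"twist":0},{"translation":[0.0088,0.0133,0],"twist":0},{"translation":[0.0088,0.0133,0],"twist":0}]' >/dev/null; python3 ok.py && python3 -m crank '[{"translation":[0.004,0.0067,0],"twist":0},{"translation":[0.0088,0.0133,0],"twist":0},{"translation":[0.0088,0.0133,0],"twist":0}]' >/dev/null; python3 ok.py && python3 -m crank '[{"translation":[0.004,0.0067,0],"twist":0},{"translation":[0.0088,0.0133,0],"twist":0},{"translation":[0.0088,0.0133,0],"twist":0}]' >/dev/null; python3 ok.py
```

```text
t 15.6167 push 0.67 lat 0.21 fz 4.8 adv mm 76.2 z 0.0436
t 15.8667 push 1.79 lat 0.19 fz 5.18 adv mm 79.9 z 0.0435
t 16.1167 push 1.08 lat 0.84 fz 5.89 adv mm 83.9 z 0.0435
```

```bash
python3 -m crank '[{"translation":[0.003,0.005,0],"twist":0},{"translation":[0.0066,0.01,0],"twist":0},{"translation":[0.0066,0.01,0],"twist":0}]' >/dev/null; python3 ok.py && python3 -m crank '[{"translation":[0.003,0.005,0],"twist":0},{"translation":[0.0066,0.01,0],"twist":0},{"translation":[0.0066,0.01,0],"twist":0}]' >/dev/null; python3 ok.py && python3 -m crank '[{"translation":[0.003,0.005,0],"twist":0},{"translation":[0.0066,0.01,0],"twist":0},{"translation":[0.0066,0.01,0],"twist":0}]' >/dev/null; python3 ok.py && python3 -m crank '[{"translation":[0.003,0.005,0],"twist":0},{"translation":[0.0066,0.01,0],"twist":0},{"translation":[0.0066,0.01,0],"twist":0}]' >/dev/null; python3 ok.py
```

```text
t 16.3667 push 2.54 lat 0.51 fz 5.62 adv mm 86.8 z 0.0436
t 16.6167 push 2.15 lat 0.25 fz 4.89 adv mm 89.8 z 0.0436
t 16.8667 push 2.03 lat 0.5 fz 5.27 adv mm 92.8 z 0.0436
t 17.1167 push 7.13 lat -0.09 fz 6.32 adv mm 94.5 z 0.0436
```

```bash
python3 -m crank '[{"translation":[0,0,0],"twist":0},{"translation":[0,0,0],"twist":0},{"translation":[0,0,0],"twist":0}]' >/dev/null; python3 ok.py;  python3 -m crank '[{"translation":[0.0022,0.0033,0],"twist":0},{"translation":[0.0022,0.0033,0],"twist":0},{"translation":[0.0022,0.0033,0],"twist":0}]' >/dev/null; python3 ok.py; python3 -m crank '[{"translation":[0,0,0],"twist":0}]' >/dev/null; python3 ok.py
```

```text
t 17.3667 push 6.47 lat -0.19 fz 6.86 adv mm 94.5 z 0.0435
t 17.6167 push 10.01 lat 0.16 fz 7.0 adv mm 94.7 z 0.0436
t 17.7 push 9.35 lat -0.53 fz 7.24 adv mm 94.7 z 0.0435
```

```bash
python3 -m crank '[{"translation":[0.0022,0.0033,0],"twist":0},{"translation":[0.0022,0.0033,0],"twist":0},{"translation":[0.0022,0.0033,0],"twist":0}]' >/dev/null; python3 ok.py; python3 -m crank '[{"translation":[0,0,0],"twist":0}]' >/dev/null; python3 ok.py
```

```text
t 17.95 push 12.06 lat -0.57 fz 7.74 adv mm 95.1 z 0.0435
t 18.0333 push 12.03 lat -1.33 fz 8.0 adv mm 95.1 z 0.0435
```

```bash
python3 -m crank '[{"translation":[0.0022,0.0033,0],"twist":0},{"translation":[0.0022,0.0033,0],"twist":0},{"translation":[0.0022,0.0033,0],"twist":0}]' >/dev/null; python3 ok.py; python3 -m crank '[{"translation":[0,0,0],"twist":0}]' >/dev/null; python3 ok.py
```

```text
t 18.2833 push 14.18 lat -1.64 fz 8.5 adv mm 95.4 z 0.0435
t 18.3667 push 13.78 lat -1.11 fz 8.3 adv mm 95.4 z 0.0435
```

```bash
python3 -m crank '[{"translation":[0.0013,0.002,0],"twist":0},{"translation":[0.0013,0.002,0],"twist":0},{"translation":[0.0013,0.002,0],"twist":0}]' >/dev/null; python3 ok.py; python3 -m crank '[{"translation":[0,0,0],"twist":0}]' >/dev/null; python3 ok.py
```

```text
t 18.6167 push 15.22 lat -1.95 fz 8.28 adv mm 95.6 z 0.0435
t 18.7 push 14.61 lat -1.73 fz 8.85 adv mm 95.6 z 0.0435
```

```bash
python3 -m crank '[{"translation":[0,0,0],"twist":0},{"translation":[0,0,0],"twist":0},{"translation":[0,0,0],"twist":0},{"translation":[0,0,0],"twist":0},{"translation":[0,0,0],"twist":0},{"translation":[0,0,0],"twist":0}]' 0.6; python3 ok.py
python3 -m crank '[{"translation":[0,0,0.1],"twist":0},{"translation":[0,0,0.2],"twist":0},{"translation":[0,0,0.35],"twist":0},{"translation":[0,0,0.5],"twist":0},{"translation":[0,0,0.6],"twist":0},{"translation":[0,-0.15,0.6],"twist":0},{"translation":[0,-0.3,0.6],"twist":0},{"translation":[0,-0.45,0.6],"twist":0},{"translation":[0,-0.6,0.6],"twist":0},{"translation":[0,-0.8,0.6],"twist":0}]'
python3 - <<'E'
from h import *
a=bot.camera("top")[:,:,::-1][120:260,260:360].repeat(4,0).repeat(4,1)
b=bot.camera("side")[:,:,::-1][180:320,310:410].repeat(4,0).repeat(4,1)
cv2.imwrite("pics/both4.png",np.hstack([a,b]))
E
```

```text
t: 19.2
tool_pos: [0.5446, -0.0618, 0.0433]
ee_rot: [-0.0, 0.881, 0.473, -0.0]
wrist_force: [-0.8, 0.1, -1.2]
width: 0.0542
grip_force: 0.0
t 19.2 push 0.36 lat 0.71 fz -1.23 adv mm 99.7 z 0.0433
t: 20.03
tool_pos: [0.5445, -0.2547, 0.1936]
ee_rot: [-0.0, 0.881, 0.473, 0.0]
wrist_force: [0.3, 1.1, -0.8]
width: 0.0548
grip_force: 0.0
```

View pics/both4.png

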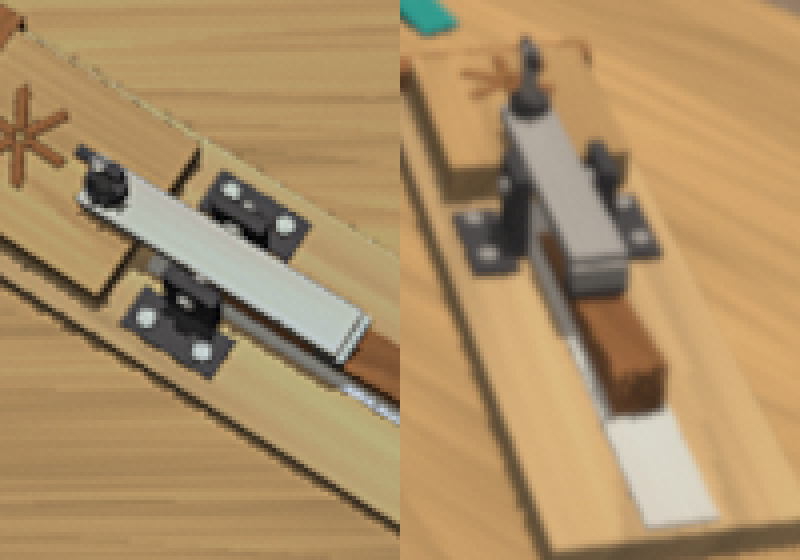

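The wedge stays jammed flat under the heel, with its thick end at side px (470,277) and the blank in place, and the gripper is clear. I'm handing the job in.

```bash
python3 -m crank '[{"translation":[0,0,0],"twist":0},{"translation":[0,0,0],"twist":0}]' | head -1; python3 -c "
from station import bot
print(bot.close_job())"
```

```text
t: 20.3
the job is handed in; nothing more can be done
None
```

I handed the job in at about 20 s: the wedge is jammed under the heel with a push of about 15 N and let go. In the last pictures it lies flat on the runway with the blank where it was; the toe's force on the blank could not be measured, and no verdict came back.

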